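# Feed one wood blank and square it to the stop

## Task

Press the feeder's plunger all the way down once and let it come back up, so that a single wood blank slides out onto the table. Then push that blank aside with the fingers, sliding it flat along the table, until one edge lies flat against a long side of the wooden stop bar. Do not pick anything up, keep the other blanks in the feeder, leave everything else where it is, and finish clear of everything.

Things in the scene. Friction and masses are not known exactly. Their poses are not given: they have to be found in the camera images.
- feeder: Fixed feeder, medium-brown wood, 144 mm long (its x), 59 mm wide (87 over 6 mm high foot rails). Origin on the table under the centre of the square magazine (42 mm high, open top, three blanks stacked on the table). Outlet slot low in the front, 29 mm from the origin at -x; behind (+x) a 50 mm high housing with the plunger, up to 115 mm from the origin. Yaw within 0.25 rad of the world's.
- plunger_top (a point): Centre of the top of the plunger's round black knob (32 mm across, 10 mm thick), 72 mm behind the feeder's origin (+x of the feeder) and 85 mm above the table when up; it moves straight down by 25 mm.
- plunger (a joint): Travel of the plunger in m: 0 up, 0.025 fully down. A spring returns it: about 2 N to start, 7 N fully down, a little more when pressed fast. Its full travel slides the lowest blank out of the slot along the feeder's -x, onto the bare table, until the blank's centre is about 71 mm from the feeder's origin; on release the stack drops.
- blank1_mid (a point): The blank lowest in the stack at the start, which the feeder ejects: a loose square of pale wood 44 x 44 x 12 mm, about 16 g. The point is its centre (6 mm over its underside); its x and y axes are square to its edges, at the start parallel to the feeder's.
- stop: Stop bar fixed to the table: medium-brown wood, 200 mm long (its x), 25 mm wide (its y), 20 mm high, a screw head near each end. Origin at the centre of its underside. It stands left or right of the feeder's outlet, opposite the gouge tray, its length within 0.12 rad of the world's x; the table between outlet and bar is bare.
- blank2_mid (a point): Centre of a blank like the first, number 2 from the bottom of the stack; it stays in the magazine.
- blank3_mid (a point): Centre of a blank like the first, number 3 from the bottom of the stack; it stays in the magazine.
- tape: bystander, not part of the job: paper tape roll lying flat, 64 mm across, 19 mm high. Origin on its underside.
- sander: bystander, not part of the job: cork sanding block 100 x 60 x 30 mm. Origin on its underside.
- baren: bystander, not part of the job: rubbing pad: black disc 110 mm across with a wooden handle, 27 mm high. Origin on its underside.
- cup: bystander, not part of the job: paper cup 76 mm across, 100 mm high. Origin on its underside.
- case: bystander, not part of the job: dark blue box 110 x 150 x 38 mm. Origin on its underside.
- flask: bystander, not part of the job: copper-coloured flask 68 mm across, 210 mm high. Origin on its underside.
- gouge: bystander, not part of the job: carving gouge with a wooden handle lying on the table, 190 mm long, 17 mm thick. Origin on its underside.
- tray: bystander, not part of the job: fixed open tray of pale wood with three gouges in it, 200 (x) x 70 (y) x 22 mm (gouges to 24 mm). Origin at the centre of its underside.
Not all that is in view belongs to the job. What is shaped like the feeder but purple is not meant. What is shaped like the stop but red is not meant.

How it is judged:
By the outcome, as a careful person would: the job done as asked, in the order asked, and still so for the second after the job is handed in, with the robot touching nothing.
It also fails if it takes over 48 s, if anything falls off the work surface, if the arm or the gripper's body presses on something with over 40 N, if the wrist force passes 120 N, or if a joint passes its speed limit or range.

## Robot

A 6-joint arm with a two-finger parallel gripper is mounted at the origin on the work surface. World frame = base frame: x ahead of the robot, y to its left, z up, the work surface at z = 0. Lengths are in m, angles in rad, forces in N, time in s.
With the tool pointing down it reaches from about 0.325 to 0.75 m from the base axis. Payload 7.6 kg.
Tool frame: the origin (TCP) lies at the very end of the fingers, on their centre line; the grasp point (between the pads) lies 19 mm behind it (grasp_offset is the distance from the TCP to the grasp point, in m); z points along the fingers, y is the direction in which the jaws open and shut (so a half turn about z gives the same grasp; the last joint's range is limited). The gripper opens to 85 mm and grips with 20 to 120 N. Pads are 22 mm wide; open, the fingers measure 114 mm over their backs; the gripper's body (76 mm by 85 mm) begins 54 mm behind the grasp point. The pads swing forward as they close: fully open they stand 13 mm farther back than shut.
Start: joints at [1.173, 0.052, 1.401, -0, 1.689, -0.07], TCP at [0.169, 0.497, 0.231] pointing down, gripper open.
Joint ranges: [-2.9, 2.9], [-0.91, 2.17], [0.12, 2.37], [-1.06, 4.2], [0.26, 2.73], [-2.93, 2.93]. Speed limits (rad/s): [2.57, 2.57, 3.01, 3.14, 3.14, 3.14].

## Interface

Orientations are given as a unit quaternion [w, x, y, z].
In Python, from cell import get_obs, snapshot, get_calibration, close_job, find_in, masks_of, landmark_of, grasp_offset gives the robot as it stands.
- The arm moves only by the shell command python3 -m pendant 'ROWS'. ROWS is JSON, one flat list of numbers, 7 for each row, row after row: the opening, from 0 (shut) to 1 (fully open), then the shift along the world's x, y, z each as a share of 0.5 m, from -1 to 1, then the turn, a rotation vector about the world's x, y, z each as a share of 60 degrees, from -1 to 1. A call has 1 to 12 rows; each row shifts and turns the commanded pose from where the row before left it; what a row does not reach is not made up. A row lasts 1/8 s, in which the tool goes at most 62.5 mm and 10.7 degrees, less where a joint would pass 70% of its speed; a pose out of reach is approached as far as the arm can. A call with a number of a shift or a turn outside -1 to 1 is refused whole. A call with a gripper value outside its range is refused whole. The fingers move at their own pace and stop on an object; the grip force is fixed at half the most. Time passes only in rows, so rows that do not move let the fingers close. It gives the time, the measured TCP pose, the force and the opening at its end, in the units of the state.
- get_obs(): the state, without advancing time (a new reading comes with each control period).
- snapshot(name): name is "side" or "top" or "wrist"; returns the picture (400x640x3 uint8, red, green, blue); there is no depth.
- get_calibration(name): a dict with "fx", "fy", "cx", "cy" (pixels), "xyz" and "attitude" of the camera in the world. Camera axes: x right, y down, z forward; pixel columns grow to the right and rows downward; lengths in m; the calibration is good to about 2 mm. A picture is of the moment at which its call begins: read the wrist's pose just before it. get_calibration takes no time and is no camera call; for the wrist camera it gives the pose at the moment of the call.
- close_job(): hands the job in, once; it reports no verdict.
Trained networks look in the newest picture that a camera, given by its name, has taken for a name from the list of things; names that differ only in an ending like _2 or _b are one class to them, and where a whole thing is asked for, a point or a joint stands for the part that bears it (a point fixed in the world has none). Each returns a list of dicts, best first, with "p" (0 to 1); they miss things now and then, are a little off and sometimes report something else, mostly with a low value. They report only what shows in the picture. A call takes as long as a camera call. They do not tell look-alikes from the thing itself.
- find_in(camera, thing): "bbox" ([centre column, centre row, width, height] in pixels, round what is visible of it).
- masks_of(camera, thing): "mask" (400x640 bool, what is visible of it) and "bbox" ([centre column, centre row, width, height] in pixels, round what is visible of it).
- landmark_of(camera, thing): "centre" ([column, row] in pixels: a listed point, or the origin of a listed thing).
The state is a dict: "time": time; "joints": joint angles; "qd": joint speeds; "joint_efforts": joint torques, N m; "position": TCP position; "ee_rot": TCP orientation; "force": force on the tool from outside, world axes, zero at the start; "ft_torque": the same for the moment, N m; "gripper_width": finger opening in m.
Only numpy, scipy, OpenCV 4.12 (cv2) and the standard library are available. Lean on these libraries where they do the work, as an engineer would, in place of code of your own. Each camera call takes 0.05 s, during which the arm holds its last target. There are 200 camera calls.

## Working session

There is one attempt and no reset: what is moved stays moved. The work goes in short steps, Python scripts to look and compute and a shell command to move; the robot and the scene stay as the last step left them, time stands still between calls to the robot, and variables do not carry over. Pictures are saved under pics/ and viewed, about 8 in all and at most 12, crops included, and the job is handed in when it is done.

```bash
mkdir -p pics; cat > h.py <<'E'
import numpy as np, cv2
from scipy.spatial.transform import Rotation as R
from cell import *
def cal(n):
    c=get_calibration(n); a=np.array(c["attitude"],float)
    M=a if a.shape==(3,3) else R.from_quat(a[[1,2,3,0]]).as_matrix()
    return c,M,np.array(c["xyz"],float)
def pt(n,uv,z):
    c,M,o=cal(n); d=M@np.array([(uv[0]-c["cx"])/c["fx"],(uv[1]-c["cy"])/c["fy"],1]); return o+d*(z-o[2])/d[2]
def px(n,p):
    c,M,o=cal(n); q=M.T@(np.array(p)-o); return np.array([c["cx"]+c["fx"]*q[0]/q[2],c["cy"]+c["fy"]*q[1]/q[2]])
def save(im,f): cv2.imwrite("pics/"+f,im[:,:,::-1])
E
python3 - <<'E'
from h import *
np.set_printoptions(precision=4,suppress=True)
for n in ("top","side"):
    im=snapshot(n); save(im,n+"0.png"); c,M,o=cal(n); print(n,o,M[:,2],c["fx"])
    for t,z in (("feeder",0),("plunger_top",.085),("stop",0),("blank3_mid",.03),("tray",0)):
        for r in landmark_of(n,t)[:3]: print(t,round(r["p"],2),np.round(r["centre"],1),pt(n,r["centre"],z))
    for t,z in (("feeder",.04),("stop",.02)):
        for r in masks_of(n,t)[:3]:
            m=r["mask"].astype(np.uint8); col=im[r["mask"]].mean(0)
            b=cv2.minAreaRect(cv2.findNonZero(m)); print("mask",t,round(r["p"],2),np.round(r["bbox"]),col.round(),[pt(n,q,z)[:2].round(4).tolist() for q in cv2.boxPoints(b)])
o=get_obs(); print(o["time"],o["position"],o["ee_rot"],o["force"],o["gripper_width"],grasp_offset)
E
```

```text
top [ 0.376  -0.0137  1.2234] [ 0.1655  0.0047 -0.9862] 478.0615978581722
feeder 0.94 [350.1 131.5] [ 0.76   -0.0669  0.    ]
feeder 0.62 [305.2 199.1] [0.5786 0.0518 0.    ]
plunger_top 0.63 [296.2 168.6] [0.6401 0.0695 0.085 ]
stop 0.93 [245.9 212.1] [0.5454 0.205  0.    ]
stop 0.63 [171.3 276.9] [0.3809 0.3899 0.    ]
blank3_mid 0.87 [306.  201.2] [0.5682 0.0481 0.03  ]
tray 0.86 [420.3 223.4] [ 0.5137 -0.2442  0.    ]
mask feeder 0.94 [344. 113.  44.  63.] [81. 56. 81.] [[0.8633, 0.0192], [0.8848, -0.0645], [0.7333, -0.0985], [0.7126, -0.0163]]
mask feeder 0.6 [302. 183.  49.  63.] [107.  76.  55.] [[0.6744, 0.1216], [0.6946, 0.0382], [0.5477, 0.0035], [0.5282, 0.0854]]
mask stop 0.79 [245. 214.  16.  79.] [119.  84.  61.] [[0.4473, 0.2289], [0.6465, 0.2129], [0.6433, 0.185], [0.4443, 0.2017]]
mask stop 0.62 [170. 283.  13.  80.] [136.  60.  52.] [[0.2696, 0.3962], [0.4662, 0.3978], [0.4647, 0.3672], [0.2683, 0.3665]]
side [-0.272  -0.9204  0.9866] [ 0.537   0.6012 -0.5918] 480.90997513214586
feeder 0.89 [380.  197.4] [ 0.7557 -0.0573  0.    ]
feeder 0.85 [316.8 202.9] [0.579  0.
[... 204 characters left out ...]
.4072 0.    ]
stop 0.32 [304.  258.3] [ 0.3705 -0.1037  0.    ]
blank3_mid 0.6 [316.4 199.3] [0.5655 0.0572 0.03  ]
blank3_mid 0.54 [285.3 188.5] [0.5304 0.1786 0.03  ]
tray 0.88 [367.5 256.7] [ 0.51  -0.229  0.   ]
mask feeder 0.74 [386. 182.  45.  38.] [93. 56. 98.] [[0.687, -0.0371], [0.9057, 0.0314], [0.8681, -0.099], [0.6637, -0.1528]]
mask stop 0.86 [282. 187.  45.  33.] [144.  94.  57.] [[0.4442, 0.2322], [0.65, 0.2137], [0.6235, 0.1631], [0.4242, 0.184]]
mask stop 0.85 [211. 187.  50.  29.] [168.  45.  37.] [[0.264, 0.3974], [0.4727, 0.4016], [0.4536, 0.35], [0.2507, 0.3492]]
0.8 [0.169  0.4971 0.2313] [0.     0.1632 0.9866 0.    ] [-0.6089  0.1744 -0.2281] 0.08512540505955304 0.0187
```

View pics/top0.png

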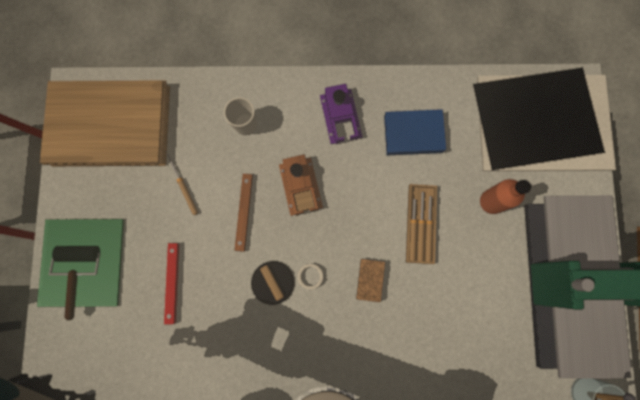

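View pics/side0.png

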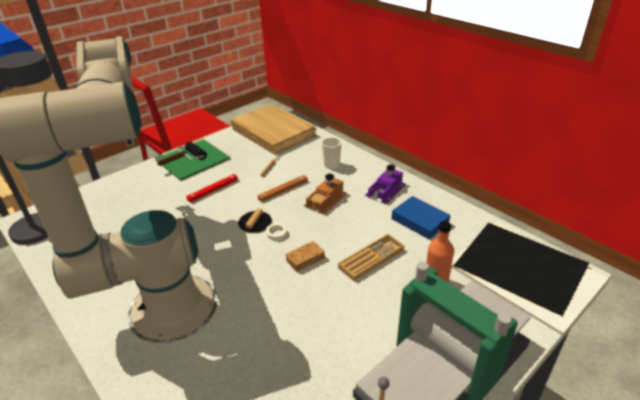

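The brown feeder at top (302,183) and the brown stop at (245,213) fit the description. The purple feeder at (341,113) and the red bar at (172,283) are look-alikes. I'll move over the feeder, turning tool y along the feeder's x, and confirm with the wrist camera.

```bash
python3 -m pendant '[0,0.065,-0.07,0.003,0,0,-0.08, 0,0.065,-0.07,0.003,0,0,-0.08, 0,0.065,-0.07,0.003,0,0,-0.08, 0,0.065,-0.07,0.003,0,0,-0.08, 0,0.065,-0.07,0.003,0,0,-0.08, 0,0.065,-0.07,0.003,0,0,-0.08, 0,0.065,-0.07,0.003,0,0,-0.08, 0,0.065,-0.07,0.003,0,0,-0.08, 0,0.065,-0.07,0.003,0,0,-0.08, 0,0.065,-0.07,0.003,0,0,-0.08, 0,0.065,-0.07,0.003,0,0,-0.08, 0,0.065,-0.07,0.003,0,0,-0.08]'
python3 -m pendant '[0,0,0,0,0,0,0, 0,0,0,0,0,0,0]'
python3 - <<'E'
from h import *
np.set_printoptions(precision=4,suppress=True)
o=get_obs(); print(o["time"],o["position"],o["ee_rot"],o["joints"],o["force"])
n="wrist"; im=snapshot(n); save(im,"w1.png"); c,M,q=cal(n); print(q,M[:,2])
for t,z in (("feeder",0),("plunger_top",.085),("stop",0),("blank3_mid",.03)):
    for r in landmark_of(n,t)[:2]: print(t,round(r["p"],2),np.round(r["centre"],1),pt(n,r["centre"],z))
t0=cv2.imread("pics/top0.png")[70:340,130:400]; cv2.imwrite("pics/crop.png",np.hstack([cv2.resize(t0,(400,400),interpolation=3),cv2.resize(im[:,:,::-1],(400,250)).__class__((400,400,3),np.uint8)*0]) if 0 else cv2.resize(t0,(600,600),interpolation=2))
E
```

```text
time: 2.3
position: [0.56, 0.0758, 0.2495]
ee_rot: [0.0, 0.619, 0.785, 0.0]
force: [-0.1, 1.0, -0.5]
gripper_width: -0.0002
time: 2.55
position: [0.5588, 0.0774, 0.2492]
ee_rot: [-0.0, 0.618, 0.786, -0.0]
force: [-0.6, -0.4, 0.9]
gripper_width: 0.0001
2.55 [0.5588 0.0774 0.2492] [-0.0003  0.6181  0.7861 -0.    ] [ 0.0719  0.1598  1.2499  0.0004  1.7323 -0.1662] [-0.5551 -0.4164  0.8792]
[0.5425 0.1441 0.3913] [ 0.0633 -0.2648 -0.9622]
feeder 0.98 [454.9 298.9] [ 0.7637 -0.0498  0.    ]
feeder 0.93 [324.2 182.1] [0.5717 0.0555 0.    ]
plunger_top 0.86 [550.1 342.1] [ 0.8248 -0.0314  0.085 ]
plunger_top 0.74 [403.6 204.4] [0.6391 0.0717 0.085 ]
stop 0.67 [334.9  29.9] [0.5444 0.2099 0.    ]
blank3_mid 0.7 [320.5 188.5] [0.5675 0.0546 0.03  ]
```

View pics/w1.png

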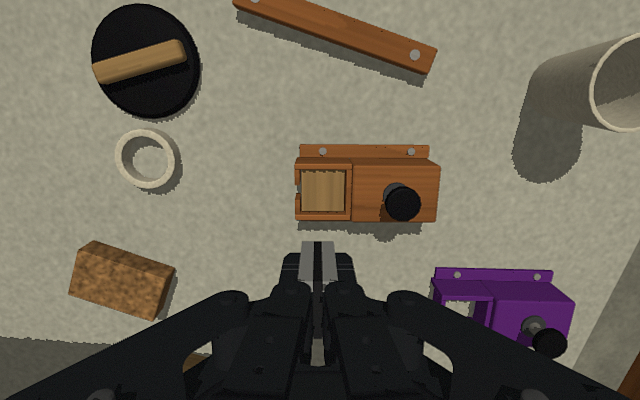

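View pics/crop.png

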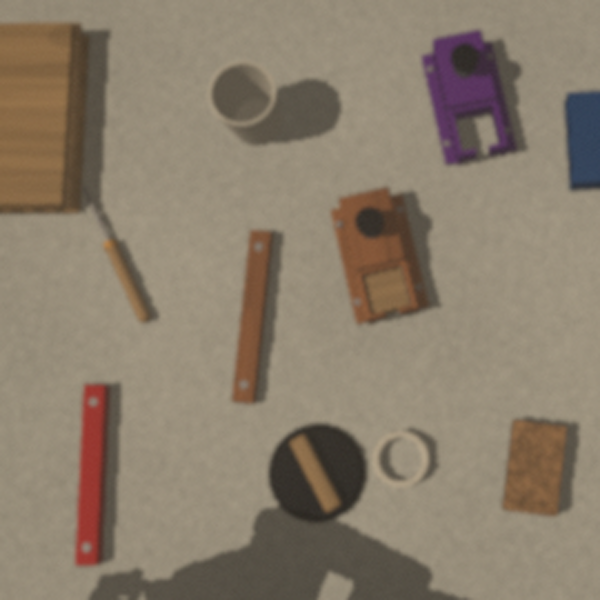

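The wrist picture shows the brown feeder at (367,185) with wood blanks in its magazine, its knob at (403,204), and the brown stop at (335,35). The feeder lies along the image rows, so its yaw is about 0.24. The purple feeder is at (500,310). The crop confirms brown against purple and red. Next I'll move onto the knob.

```bash
python3 -m pendant '[0,0.04,-0.003,-0.08,0,0,0, 0,0.04,-0.003,-0.08,0,0,0, 0,0.04,-0.003,-0.08,0,0,0, 0,0.04,-0.003,-0.06,0,0,0, 0,0,0,0,0,0,0, 0,0,0,0,0,0,0]'
python3 -m pendant '[0,0,0,-0.014,0,0,0, 0,0,0,-0.014,0,0,0, 0,0,0,-0.014,0,0,0, 0,0,0,-0.014,0,0,0, 0,0,0,-0.01,0,0,0, 0,0,0,-0.01,0,0,0, 0,0,0,0,0,0,0, 0,0,0,0,0,0,0]'
```

```text
time: 3.55
position: [0.6392, 0.0715, 0.101]
ee_rot: [0.001, 0.618, 0.786, 0.001]
force: [0.2, 0.2, 0.8]
gripper_width: -0.0
time: 4.55
position: [0.6392, 0.0712, 0.0623]
ee_rot: [0.0, 0.618, 0.786, 0.0]
force: [-1.9, 0.5, 7.0]
gripper_width: -0.0001
```

Nearly at the bottom. I'll go on a few mm until the force climbs above the spring's.

```bash
python3 -m pendant '[0,0,0,-0.003,0,0,0, 0,0,0,-0.003,0,0,0, 0,0,0,0,0,0,0]'; python3 -m pendant '[0,0,0,-0.002,0,0,0, 0,0,0,-0.002,0,0,0, 0,0,0,0,0,0,0, 0,0,0,0,0,0,0]'
```

```text
time: 4.92
position: [0.6392, 0.0712, 0.06]
ee_rot: [0.0, 0.618, 0.786, 0.0]
force: [-4.9, 0.0, 9.6]
gripper_width: 0.0001
time: 5.42
position: [0.6394, 0.0712, 0.0599]
ee_rot: [0.001, 0.618, 0.786, 0.001]
force: [-9.7, -0.6, 18.6]
gripper_width: -0.0002
```

```bash
python3 -m pendant '[0,0,0,0.012,0,0,0, 0,0,0,0.02,0,0,0, 0,0,0,0.03,0,0,0, 0,0,0,0.06,0,0,0, 0,-0.05,-0.036,0.04,0,0,0, 0.25,-0.05,-0.036,0.04,0,0,0, 0.25,-0.05,-0.036,0.04,0,0,0, 0.25,-0.05,-0.036,0.04,0,0,0, 0.25,-0.054,-0.036,0.04,0,0,0, 0.25,0,0,0,0,0,0, 0.25,0,0,0,0,0,0]'
python3 - <<'E'
from h import *
np.set_printoptions(precision=4,suppress=True)
o=get_obs(); print(o["position"],o["gripper_width"])
n="wrist"; im=snapshot(n); save(im,"w2.png")
for t,z in (("feeder",0),("plunger_top",.085),("stop",0),("blank1_mid",.006)):
    for r in landmark_of(n,t)[:2]: print(t,round(r["p"],2),np.round(r["centre"],1),pt(n,r["centre"],z))
for t,z in (("blank1_mid",.012),("stop",.02)):
    for r in masks_of(n,t)[:3]:
        b=cv2.minAreaRect(cv2.findNonZero(r["mask"].astype(np.uint8))); B=cv2.boxPoints(b); print("mask",t,round(r["p"],2),B.round(),[pt(n,q,z)[:2].round(4).tolist() for q in B])
snapshot("top")
for r in landmark_of("top","blank1_mid"): print("top",r, pt("top",r["centre"],.006))
E
```

```text
time: 6.8
position: [0.5121, -0.0187, 0.217]
ee_rot: [-0.0, 0.618, 0.786, 0.0]
force: [0.4, 0.1, -0.4]
gripper_width: 0.0213
[ 0.5121 -0.0187  0.217 ] 0.02132172466932041
feeder 0.7 [531.  246.8] [ 0.7559 -0.0503  0.    ]
plunger_top 0.7 [513.8 109.5] [0.6389 0.0724 0.085 ]
blank1_mid 0.87 [316.8 106.2] [0.4973 0.0382 0.006 ]
blank1_mid 0.27 [396.5 109.2] [0.5717 0.0534 0.006 ]
mask blank1_mid 0.79 [[297.  84.]
 [343.  84.]
 [343. 131.]
 [297. 131.]] [[0.4749, 0.0532], [0.5161, 0.0632], [0.5269, 0.0219], [0.4843, 0.0115]]
top {'centre': [308.5, 228.8], 'p': 0.74} [0.5006 0.0427 0.006 ]
```

View pics/w2.png

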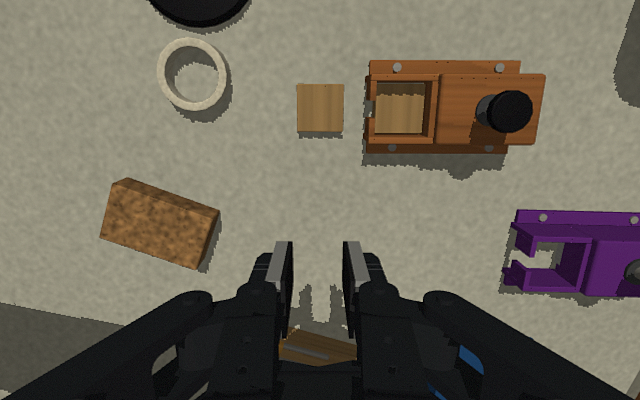

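The single blank is out at (320,107) in w2, the stack has dropped and the plunger is up. I'll descend behind the blank, then push along the feeder's y to clear the feeder.

```bash
python3 -m pendant '[0.2,0,0,-0.08,0,0,0, 0.2,0,0,-0.08,0,0,0, 0.2,0,0,-0.08,0,0,0, 0.2,0,0,-0.08,0,0,0, 0.2,0,0,-0.07,0,0,0, 0.2,0,0,-0.02,0,0,0, 0.2,0,0,-0.014,0,0,0, 0.2,0,0,0,0,0,0]' && python3 -m pendant '[0.2,-0.0045,0.0185,0,0,0,0, 0.2,-0.0045,0.0185,0,0,0,0, 0.2,-0.0045,0.0185,0,0,0,0, 0.2,-0.0045,0.0185,0,0,0,0, 0.2,-0.0045,0.0185,0,0,0,0, 0.2,-0.0045,0.0185,0,0,0,0, 0.2,-0.0045,0.0185,0,0,0,0, 0.2,-0.0045,0.0185,0,0,0,0, 0.2,-0.0045,0.0185,0,0,0,0, 0.2,-0.0045,0.0185,0,0,0,0, 0.2,0,0,0,0,0,0]'
python3 - <<'E'
from h import *
np.set_printoptions(precision=4,suppress=True)
o=get_obs(); print(o["position"],o["gripper_width"],o["force"])
for n in ("wrist","top"):
    im=snapshot(n); save(im,n+"3.png")
    for t,z in (("stop",0),("blank1_mid",.006)):
        for r in landmark_of(n,t)[:2]: print(n,t,round(r["p"],2),np.round(r["centre"],1),pt(n,r["centre"],z))
    for t,z in (("blank1_mid",.012),("stop",.02)):
        for r in masks_of(n,t)[:2]:
            b=cv2.minAreaRect(cv2.findNonZero(r["mask"].astype(np.uint8))); B=cv2.boxPoints(b); print("mask",t,round(r["p"],2),B.round().tolist(),[pt(n,q,z)[:2].round(4).tolist() for q in B])
E
```

```text
time: 8.25
position: [0.5126, -0.019, 0.0062]
ee_rot: [0.001, 0.618, 0.786, 0.0]
force: [0.5, -0.5, -0.2]
gripper_width: 0.0173
time: 9.62
position: [0.4893, 0.0742, 0.0053]
ee_rot: [-0.0, 0.618, 0.786, 0.0]
force: [0.2, -0.4, 0.4]
gripper_width: 0.0166
[0.4893 0.0742 0.0053] 0.016573533488785173 [ 0.16   -0.383   0.3961]
wrist blank1_mid 0.63 [321.3 182. ] [0.4829 0.1075 0.006 ]
mask blank1_mid 0.95 [[265.0, 130.0], [380.0, 130.0], [380.0, 240.0], [265.0, 240.0]] [[0.4574, 0.1231], [0.499, 0.1332], [0.5113, 0.0909], [0.4661, 0.08]]
mask stop 0.7 [[583.0, 0.0], [639.0, 0.0], [639.0, 22.0], [583.0, 22.0]] [[0.5489, 0.1879], [0.5662, 0.1921], [0.5692, 0.1863], [0.5516, 0.182]]
mask stop 0.35 [[459.0, 351.0], [553.0, 345.0], [554.0, 366.0], [461.0, 372.0]] [[0.5555, 0.0535], [0.5924, 0.0652], [0.5972, 0.0557], [0.5596, 0.0436]]
top stop 0.88 [245.1 212.6] [0.5441 0.207  0.    ]
top stop 0.77 [172.  279.8] [0.3737 0.3877 0.    ]
top blank1_mid 0.6 [282.5 236.1] [0.4823 0.109  0.006 ]
mask stop 0.84 [[233.0, 250.0], [243.0, 172.0], [254.0, 173.0], [245.0, 251.0]] [[0.4477, 0.2313], [0.6471, 0.2124], [0.6431, 0.1821], [0.444, 0.2019]]
mask stop 0.68 [[164.0, 323.0], [167.0, 243.0], [179.0, 243.0], [176.0, 323.0]] [[0.2697, 0.3961], [0.4663, 0.3977], [0.4648, 0.3672], [0.2684, 0.3665]]
```

View pics/wrist3.png

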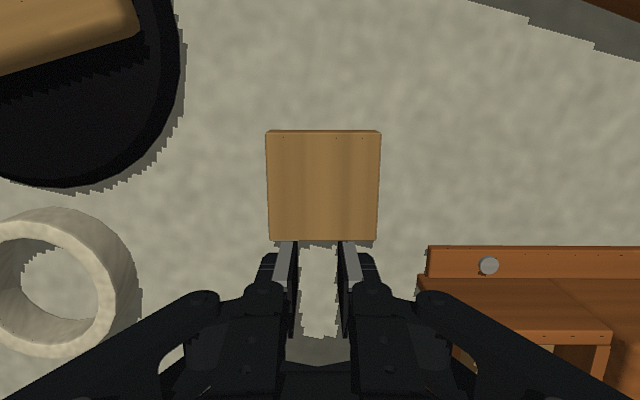

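The blank at (322,185) sits square against both fingertips, and the baren and feeder are clear. Next I'll push on while turning the tool to the stop's yaw, about -0.09.

```bash
python3 -m pendant '[0.2,0,0.01,0,0,0,-0.0315, 0.2,0,0.01,0,0,0,-0.0315, 0.2,0,0.01,0,0,0,-0.0315, 0.2,0,0.01,0,0,0,-0.0315, 0.2,0,0.01,0,0,0,-0.0315, 0.2,0,0.01,0,0,0,-0.0315, 0.2,0,0.01,0,0,0,-0.0315, 0.2,0,0.01,0,0,0,-0.0315, 0.2,0,0.01,0,0,0,-0.0315, 0.2,0,0.01,0,0,0,-0.0315, 0.2,0,0,0,0,0,0]'
python3 - <<'E'
from h import *
np.set_printoptions(precision=4,suppress=True)
o=get_obs(); print(o["position"],o["ee_rot"],o["force"])
n="wrist"; im=snapshot(n); save(im,n+"4.png")
for r in landmark_of(n,"blank1_mid")[:1]: print(r["p"],pt(n,r["centre"],.006))
for t,z in (("blank1_mid",.012),("stop",.02)):
    for r in masks_of(n,t)[:1]:
        b=cv2.minAreaRect(cv2.findNonZero(r["mask"].astype(np.uint8))); B=cv2.boxPoints(b); print("mask",t,round(r["p"],2),B.round().tolist(),[pt(n,q,z)[:2].round(4).tolist() for q in B])
E
```

```text
time: 11.5
position: [0.4895, 0.1237, 0.0053]
ee_rot: [0.0, 0.739, 0.674, 0.0]
force: [0.6, -0.7, 1.1]
gripper_width: 0.0169
[0.4895 0.1237 0.0053] [0.     0.7387 0.674  0.    ] [ 0.5674 -0.71    1.1144]
0.93 [0.4937 0.1568 0.006 ]
mask blank1_mid 0.67 [[264.0, 131.0], [379.0, 131.0], [379.0, 241.0], [264.0, 241.0]] [[0.475, 0.1806], [0.5176, 0.1766], [0.5156, 0.1326], [0.4692, 0.1369]]
mask stop 0.92 [[155.0, 72.0], [155.0, 0.0], [639.0, 0.0], [639.0, 72.0]] [[0.4425, 0.2039], [0.4472, 0.2253], [0.6007, 0.211], [0.604, 0.1889]]
```

View pics/wrist4.png

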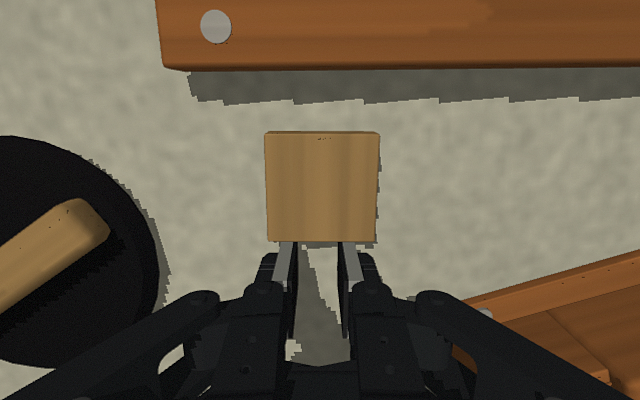

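The blank at (322,186) is parallel to the stop's near edge (row about 68), with a gap of about 20 mm. I'll close in along the normal, watching the force.

```bash
python3 -m pendant '[0.2,0.0007,0.008,0,0,0,0.006, 0.2,0.0007,0.008,0,0,0,0, 0.2,0.0007,0.008,0,0,0,0, 0.2,0.0007,0.008,0,0,0,0, 0.2,0.0002,0.003,0,0,0,0, 0.2,0,0,0,0,0,0]'; python3 -m pendant '[0.2,0.0002,0.002,0,0,0,0, 0.2,0.0002,0.002,0,0,0,0, 0.2,0,0,0,0,0,0]';  python3 -m pendant '[0.2,0.0002,0.002,0,0,0,0, 0.2,0,0,0,0,0,0]'
```

```text
time: 12.45
position: [0.491, 0.1412, 0.0053]
ee_rot: [0.0, 0.737, 0.676, 0.0]
force: [-0.8, -0.3, 0.5]
gripper_width: 0.0166
time: 12.82
position: [0.4912, 0.1431, 0.0053]
ee_rot: [0.0, 0.737, 0.676, 0.0]
force: [0.1, 1.0, -0.2]
gripper_width: 0.017
time: 13.08
position: [0.4913, 0.1441, 0.0053]
ee_rot: [0.0, 0.737, 0.676, 0.0]
force: [0.3, -0.0, 0.9]
gripper_width: 0.0171
```

```bash
for i in 1 2 3; do python3 -m pendant '[0.2,0.0002,0.002,0,0,0,0, 0.2,0,0,0,0,0,0]' | grep -E "pos|force"; done
```

```text
position: [0.4914, 0.1451, 0.0053]
force: [0.0, -0.3, -0.8]
position: [0.4915, 0.1461, 0.0053]
force: [0.8, -0.2, -0.8]
position: [0.4916, 0.147, 0.0053]
force: [-0.1, -1.1, 0.5]
```

```bash
python3 -m pendant '[0.2,0.0002,0.002,0,0,0,0, 0.2,0,0,0,0,0,0]' | grep -E "pos|force"; python3 -m pendant '[0.2,0,0.001,0,0,0,0, 0.2,0,0,0,0,0,0]' | grep -E "pos|force"
python3 - <<'E'
from h import *
n="wrist"; im=snapshot(n); save(cv2.resize(im[0:260,140:500],(720,520),interpolation=2),"w5.png")
E
```

```text
position: [0.4918, 0.1472, 0.0053]
force: [-0.2, -6.1, 1.6]
position: [0.4918, 0.1472, 0.0053]
force: [0.4, -7.7, 1.7]
```

View pics/w5.png

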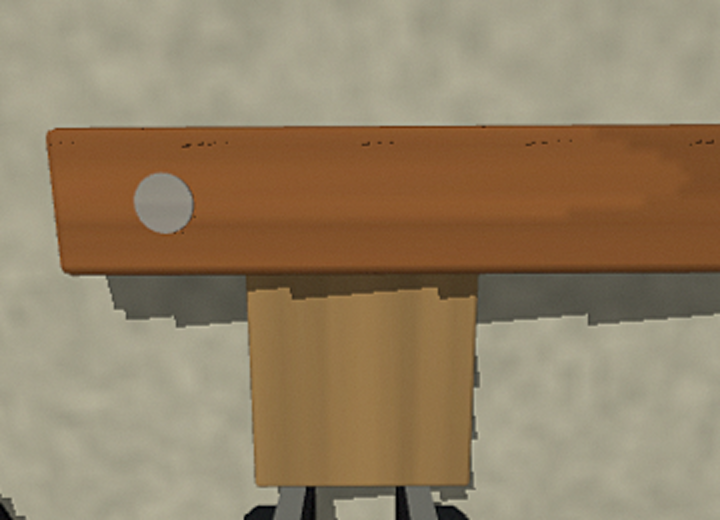

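The blank lies against the bar at w5 row 275, and contact force rose to about 8 N with no further travel. I'll back off straight, rise, and check.

```bash
python3 -m pendant '[0.2,0,-0.004,0,0,0,0, 0.2,0,-0.008,0,0,0,0, 0.2,-0.001,-0.012,0,0,0,0, 0.2,-0.001,-0.016,0,0,0,0, 0.2,0,0,0.05,0,0,0, 0.2,0,0,0.08,0,0,0, 0.2,0,-0.03,0.08,0,0,0, 0.2,0,-0.05,0.08,0,0,0, 0.2,0,-0.05,0.08,0,0,0, 0.2,0,0,0.06,0,0,0, 0.2,0,0,0,0,0,0, 0.2,0,0,0,0,0,0]'
python3 - <<'E'
from h import *
np.set_printoptions(precision=4,suppress=True)
n="wrist"; im=snapshot(n); save(im,"w6.png")
for t,z in (("blank1_mid",.012),("stop",.02)):
    for r in masks_of(n,t)[:2]:
        b=cv2.minAreaRect(cv2.findNonZero(r["mask"].astype(np.uint8))); B=cv2.boxPoints(b); print("mask",t,round(r["p"],2),B.round(1).tolist(),[pt(n,q,z)[:2].round(4).tolist() for q in B])
for r in landmark_of(n,"plunger_top")[:2]: print(r["p"],pt(n,r["centre"],.085))
E
```

```text
time: 15.88
position: [0.4903, 0.0635, 0.219]
ee_rot: [-0.001, 0.737, 0.676, -0.001]
force: [0.3, -0.3, -0.8]
gripper_width: 0.0171
mask blank1_mid 0.86 [[289.0, 15.0], [337.0, 15.0], [337.0, 68.0], [289.0, 68.0]] [[0.4764, 0.2018], [0.5186, 0.1981], [0.5154, 0.1542], [0.4716, 0.158]]
mask stop 0.63 [[251.0, 16.0], [251.0, 0.0], [482.0, 0.0], [482.0, 16.0]] [[0.4442, 0.2023], [0.4459, 0.2147], [0.642, 0.1975], [0.6425, 0.185]]
0.57 [0.6387 0.0722 0.085 ]
```

View pics/w6.png

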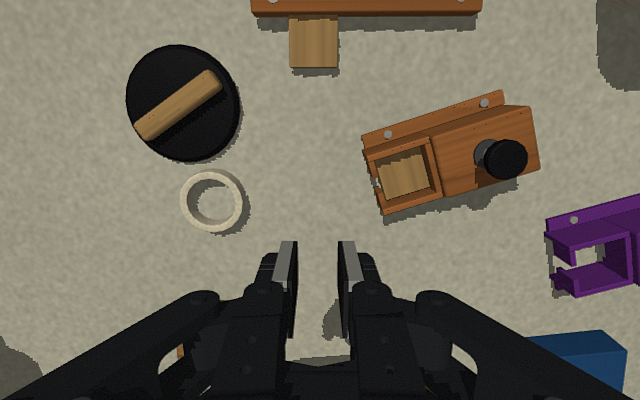

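The blank at (313,42) lies square against the bar. The plunger is up, the remaining blanks are still in the magazine, the bystanders in view have not moved, and the tool is clear at z = 0.22. Handing in.

```bash
python3 -c "from cell import *; print(close_job())"
```

```text
the job is handed in; nothing more can be done
None
```

I pressed the plunger once to its stop, with the tool at z = 0.060 and 18.6 N at the bottom, and let it come back up. That slid one blank onto the table. I then pushed the blank flat along the table with the two fingertips, away from the feeder, turned it to the stop bar's yaw, and seated it against the bar's near long side. Contact force reached about 8 N with no further travel.

**Last checks:**
- **Blank:** in the final wrist picture its edge runs along the bar with no visible gap, and both measure about -0.088 rad in yaw.
- **Feeder:** the plunger is up and wood still shows in the magazine. From above I could not count that exactly two blanks are left.
- **Bystanders:** the baren and tape look unmoved in the wrist picture. I did not re-check those outside that view.
- **Robot:** I handed in at about 16 s, with the tool clear at z = 0.22.

No check failed. The networks also reported the purple feeder and the red bar, which I told apart by colour. Position readings from the different cameras differed by up to about 5 mm.

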